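# Take down the nested jaw display

### The job

Swing the brass keeper of the walnut display mount fully out until it snaps into its open end, then take the nested jaws apart one at a time from the outermost inward, hanging each astride the horizontal steel bar before you touch the next. Put the white vertebra segment that stood under them into the felt-lined tray, and last of all swing the keeper back shut over the empty mount. Do not push about or knock over the blue bottle, the screw block or the spare vertebra segment that stand close by.

Things in the scene. Friction and masses are not known exactly. Their poses are not given: they have to be found in the camera images.
- mount_floor (a point): Walnut display mount, fixed: centre of its channel's floor, 20 mm above the table. x runs along the channel (224 mm long, 52 wide between lips 7 mm above the floor), y across, z up. The nested jaws and the vertebra segment stand here at the start, centred, axes parallel to these.
- keeper (a joint): Brass keeper arm on an upright hinge. 0 = shut, its knob above the mount's middle, blocking the jaws; grows as it swings level, anticlockwise seen from above, towards the mount's -x side, to 1.75 rad = seated in its open end. An over-centre spring (0.1 N m, 1 N at the knob) snaps it to the nearer end (middle of travel 0.875) and keeps it there.
- keeper_hinge (a point): On the keeper's hinge axis, 100 mm from the mount's centre on its -y side, at the arm's height (168 mm above the table). Axes as the mount. The hinge post below is 18 mm thick.
- keeper_knob (a point): Middle of the keeper's upright round knob: 16 mm diameter, 46 mm tall (its top is 23 mm above this point), 100 mm from the hinge axis. The arm itself is 16 mm wide, 8 mm thick, its underside 164 mm above the table.
- bar_mid (a point): Middle of the fixed horizontal round steel hanging bar: axis along this point's y, 16 mm diameter, axis 165 mm above the table, 340 mm long between two posts of 18 mm diameter at its ends.
- vertebra_mid (a point): Middle of the white plastic vertebra segment that stands under the nested jaws: a ribbed upright column 37 mm in diameter, 58 mm tall, with stub wings to 41 mm along x; 90 g; z is its length. (An identical spare stands elsewhere and is not wanted.)
- tray_in (a point): Centre of the inner floor (6 mm above the table) of the small loose plywood tray lined with grey felt: 130 mm along x, 110 mm along y outside, walls 6 mm thick and 20 mm tall, 0.45 kg.
- jaw_1_chin (a point): Largest of up to four nested bone-coloured resin jaws (may be absent): an inverted U on two feet, chin up. Point: middle of its chin, a flat top 24 mm (x) by 40 (y) by 12 (z); the crook that hangs is 6 mm below. Arch spans x, 190 mm wide, 136 tall, walls 12 thick, shoulders 25 deg, feet 46 deep in y; 220 g. The next size: chin 18 mm lower, 6 thinner.
- jaw_2_chin (a point): Second largest of up to four nested bone-coloured resin jaws (may be absent): an inverted U on two feet, chin up. Point: middle of its chin, a flat top 24 mm (x) by 34 (y) by 12 (z); the crook that hangs is 6 mm below. Arch spans x, 152 mm wide, 118 tall, walls 12 thick, shoulders 25 deg, feet 46 deep in y; 160 g. The next size: chin 18 mm lower, 6 thinner.
- jaw_3_chin (a point): Third largest of up to four nested bone-coloured resin jaws (may be absent): an inverted U on two feet, chin up. Point: middle of its chin, a flat top 24 mm (x) by 28 (y) by 12 (z); the crook that hangs is 6 mm below. Arch spans x, 114 mm wide, 100 tall, walls 12 thick, shoulders 25 deg, feet 46 deep in y; 110 g. The next size: chin 18 mm lower, 6 thinner.
- jaw_4_chin (a point): Smallest of up to four nested bone-coloured resin jaws (may be absent): an inverted U on two feet, chin up. Point: middle of its chin, a flat top 24 mm (x) by 22 (y) by 12 (z); the crook that hangs is 6 mm below. Arch spans x, 76 mm wide, 82 tall, walls 12 thick, shoulders 25 deg, feet 46 deep in y; 70 g. The next size: chin 18 mm lower, 6 thinner.
- bottle: Bystander, leave alone: blue glass bottle with a cork, 60 mm wide, 130 mm tall; origin under its middle.
- screw_block: Bystander, leave alone: wooden block with two brass hinge screws, 80 by 45 mm; origin under its middle.
- spare_vertebra: Bystander, leave alone: spare vertebra segment, same as the other; origin under its middle.

How it is judged:
By the outcome, as a careful person would: the job done as asked, in the order asked, and still so for the second after the job is handed in, with the robot touching nothing.
Of jaw_1, jaw_2, jaw_3, jaw_4 only 3 to 4 are there at a start; the rules pass over those that are not, and their reading is None.
At some moment in a run one of tray may be knocked a few centimetres aside while the robot is not near it.
It also fails if it takes over 200 s, if anything falls off the work surface, if the arm or the gripper's body presses on something with over 40 N, if the wrist force passes 120 N, or if a joint passes its speed limit or range.

### The arm

A 6-joint arm with a two-finger parallel gripper is mounted at the origin on the work surface. World frame = base frame: x ahead of the robot, y to its left, z up, the work surface at z = 0. Lengths are in m, angles in degrees, forces in N, time in s.
With the tool pointing down it reaches from about 0.275 to 0.825 m from the base axis. Payload 4.9 kg.
Tool frame: the origin (TCP) lies midway between the tips of the shut fingers; the grasp point (between the pads) lies 19 mm behind it; z points along the fingers, y is the line along which they close (so a half turn about z gives the same grasp; the last joint's range is limited). The gripper opens to 85 mm and grips with 20 to 120 N. Pads are 22 mm wide; open, the fingers measure 114 mm over their backs; the gripper's body (76 mm by 85 mm) begins 54 mm behind the grasp point. The pads swing forward as they close: fully open they stand 13 mm farther back than shut.
Start: joints at [-7.689, 18.69, -11.035, 60.275, 0, 82.311], TCP at [0.55, 0, 0.197] pointing down, gripper open.
Joint ranges: [-152.03, 152.03], [-55.5, 102.48], [-74.3, 77.21], [-110.64, 120.58], [-84.22, 78.4], [-180, 180]. Speed limits (degrees/s): [147.25, 147.25, 180, 180, 180, 180].

### API

Orientations are given as [roll, pitch, yaw] about the fixed x, y, z axes, in that order (R = Rz(yaw) Ry(pitch) Rx(roll)).
In Python, from rig import r gives the robot as it stands. The module is installed in compiled form; this text tells all that it offers. Calls block until the motion is done:
- r.move_pose(position, orientation): joint-space move of the TCP to a pose.
- r.movel(position, orientation=None, vel=0.15, f_stop=None): straight line of the TCP; orientation=None keeps the orientation; vel is the mean speed in m/s. With f_stop (N) it stops when the force on the tool has changed by that much, and returns True; else False.
- r.move_j(angles): joint-space move.
- r.open() and r.close_gripper(): open the fingers fully, or close them until they stop; the grip force is fixed at half the most.
- r.pause(seconds).
- r.inverse_kinematics(position, orientation): joint angles nearest the present ones, or None.
- r.read_camera(name): name is "scene" or "side" or "wrist"; returns (picture, depth): 400x640x3 uint8, blue, green, red; 400x640 float32, m along the optical axis (not along the pixel's ray), 0 where there is no reading.
- r.camera_model(name): a dict with "camera_matrix" (3x3 intrinsics, pixels), "camera_from_world" (4x4, takes a point from world to camera coordinates); the wrist camera has in their place "tool_from_camera" (4x4, takes a point from camera to tool coordinates, whose origin is the TCP and whose axes are the flange's). Camera axes: x right, y down, z forward; pixel columns grow to the right and rows downward; lengths in m; the calibration is good to about 2 mm. A picture is of the moment at which its call begins: read the wrist's pose just before it. camera_model takes no time and is no camera call.
A pose or a line that the arm cannot do raises r.Unreachable and nothing moves.
- r.sign_off(): hands the job in; it is judged then, once.
Readings, each from a call of its own:
- r.read_time_s(): time.
- r.read_joints(): joint angles.
- r.read_dq(): joint speeds.
- r.read_tau(): joint torques, N m.
- r.read_position(): TCP position.
- r.read_orientation(): TCP orientation.
- r.read_wrist_force(): force on the tool from outside, world axes, zero at the start.
- r.read_torque(): the same for the moment, N m.
- r.read_finger_gap(): finger opening in m.
- r.read_grasp_force(): force on a finger pad.
Only numpy, scipy, OpenCV 4.12 (cv2) and the standard library are available. Lean on these libraries where they do the work, as an engineer would, in place of code of your own. Each camera call takes 0.05 s, during which the arm holds its last target. There are 200 camera calls.

## Working session

There is one attempt and no reset: what is moved stays moved. The work goes in short steps, each a Python script; the robot and the scene stay as the last script left them, time stands still between calls to the robot, and variables do not carry over. Pictures are saved under pics/ and viewed, at most 14 in all, crops included, and the job is handed in when it is done.

```bash
mkdir -p pics
cat > h.py <<'E'
from rig import r
import numpy as np, cv2
def cam(n):
    m=r.camera_model(n); K=np.array(m["camera_matrix"])
    if n=="wrist":
        from scipy.spatial.transform import Rotation as R
        T=np.eye(4);T[:3,3]=r.read_position();T[:3,:3]=R.from_euler('xyz',r.read_orientation(),degrees=True).as_matrix()
        W=T@np.array(m["tool_from_camera"])
    else: W=np.linalg.inv(np.array(m["camera_from_world"]))
    im,d=r.read_camera(n)
    return im,d,K,W
def pts(d,K,W):
    v,u=np.mgrid[:d.shape[0],:d.shape[1]]
    c=np.stack([(u-K[0,2])/K[0,0]*d,(v-K[1,2])/K[1,1]*d,d],-1)
    P=c@W[:3,:3].T+W[:3,3]; P[d<=0]=np.nan
    return P
E
python3 - <<'E'
from h import *
for n in("scene","side"):
    im,d,K,W=cam(n); cv2.imwrite(f"pics/{n}0.png",im); np.savez(f"{n}0.npz",im=im,d=d,K=K,W=W); print(n,W.round(3).tolist(),K[0,0])
E
```

```text
scene [[-0.862, 0.334, -0.381, 0.939], [0.506, 0.544, -0.669, 0.595], [-0.016, -0.77, -0.638, 0.81], [0.0, 0.0, 0.0, 1.0]] 475.3332711357846
side [[0.864, -0.395, 0.312, 0.21], [-0.504, -0.68, 0.533, -0.683], [0.001, -0.617, -0.787, 1.016], [0.0, 0.0, 0.0, 1.0]] 408.58027089550075
```

View pics/scene0.png

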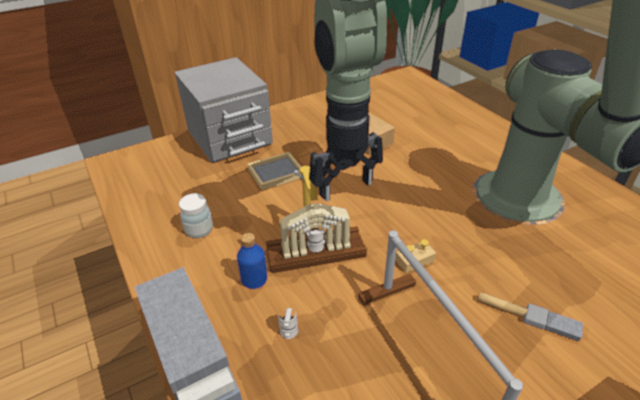

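View pics/side0.png

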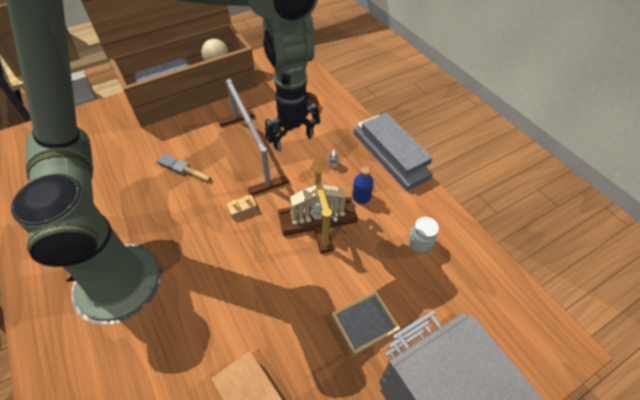

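The scene view shows the mount with nested jaws at (316,235), the keeper behind it at (308,185), the tray at (277,170), the bar from (393,240) to (512,390), the bottle at (252,262), the spare at (289,323) and the block at (415,258). The side view agrees: mount (317,215), tray (365,322), bar (230,85) to (266,185). Next, a top-down map from depth.

```bash
cat > m.py <<'E'
from h import *
P=[];C=[]
for n in("scene","side"):
    f=np.load(n+"0.npz"); p=pts(f["d"],f["K"],f["W"]); P.append(p.reshape(-1,3));C.append(f["im"].reshape(-1,3))
P=np.vstack(P);C=np.vstack(C)
k=(P[:,2]>-.02)&(P[:,2]<.2)&(P[:,0]>.2)&(P[:,0]<.95)&(abs(P[:,1])<.5);P=P[k];C=C[k]
np.savez("cloud.npz",P=P,C=C)
o=np.argsort(P[:,2]);P=P[o];C=C[o]
S=800
img=np.zeros((600,800,3),np.uint8)
# image: right = -y, up = x
u=((.5-P[:,1])*S).astype(int);v=((.95-P[:,0])*S).astype(int)
for du in(0,1):
  for dv in(0,1): img[np.clip(v+dv,0,599),np.clip(u+du,0,799)]=C
cv2.imwrite("pics/top.png",img)
E
python3 m.py
python3 - <<'E'
import cv2,numpy as np
a=cv2.imread('pics/scene0.png')[150:350,180:440];b=cv2.imread('pics/side0.png')[140:290,200:460]
a=cv2.resize(a,(780,600),interpolation=2);cv2.imwrite('pics/c1.png',a)
cv2.imwrite('pics/c2.png',cv2.resize(b,(780,450),interpolation=2))
E
```

```text
(no output)
```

View pics/top.png

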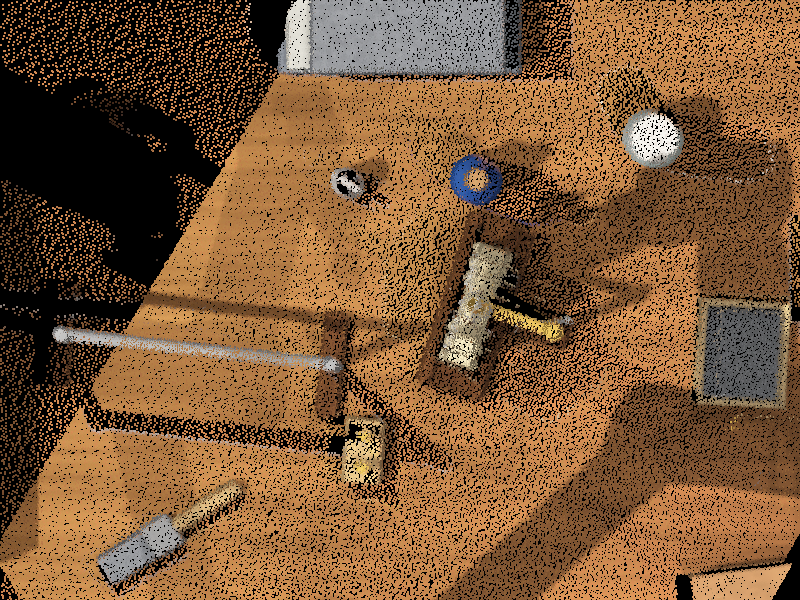

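View pics/c1.png

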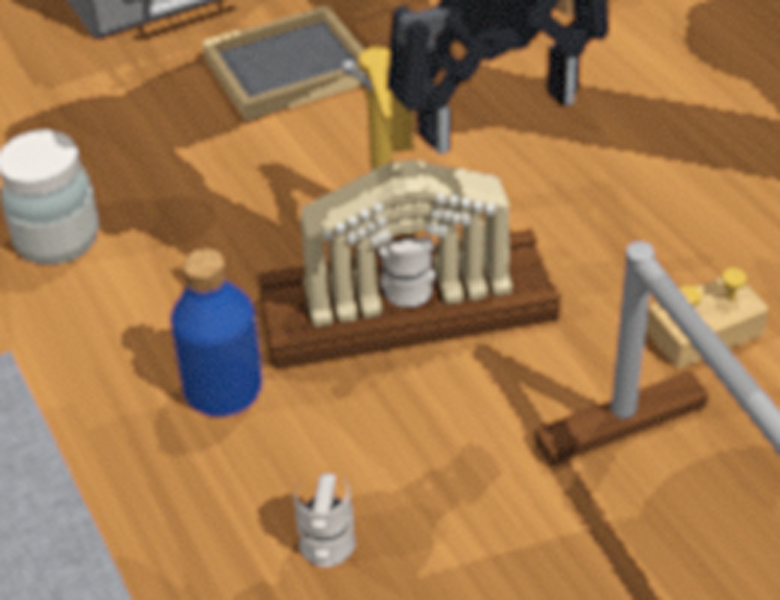

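View pics/c2.png

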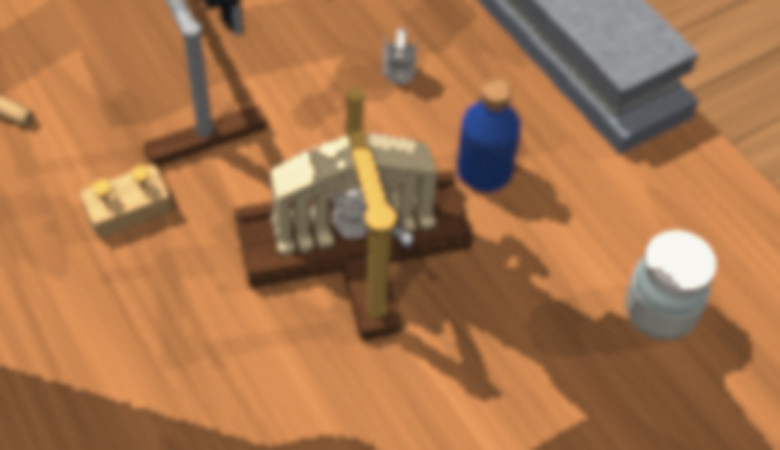

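The top map (800 px/m, up = x, left = y) shows the outermost arch from (490,245) to (460,370), about 160 mm. So jaw_1 seems absent and jaws 2 to 4 are there, three feet per side. The hinge is at (557,330), the bar from (62,333) to (330,364) and the tray at (743,352). The side crop shows the knob standing up above the arm. Now to fit the numbers.

```bash
cat > fit.py <<'E'
from h import *
f=np.load("cloud.npz");P=f["P"];C=f["C"].astype(int)
hsv=cv2.cvtColor(f["C"][None].astype(np.uint8),cv2.COLOR_BGR2HSV)[0].astype(int)
def box(x0,x1,y0,y1,z0,z1): return (P[:,0]>x0)&(P[:,0]<x1)&(P[:,1]>y0)&(P[:,1]<y1)&(P[:,2]>z0)&(P[:,2]<z1)
def rect(k,n):
    q=P[k]; c,s,a=cv2.minAreaRect((q[:,:2]*1000).astype(np.float32)); print(n,k.sum(),np.round(c,1),np.round(s,1),round(a,1),"z",np.percentile(q[:,2],[5,50,95]).round(4))
near=box(.4,.7,-.24,.0,.0,.25)
rect(box(.45,.7,-.18,-.0,.018,.033)&(hsv[:,2]<120)&(hsv[:,0]<15),"mount")
rect(box(.42,.6,-.5,-.35,.015,.024),"tray")
k=box(.45,.57,.06,.45,.150,.19); q=P[k]; rect(k,"bar")
vx,vy,x0,y0=cv2.fitLine(q[:,:2].astype(np.float32),cv2.DIST_L1,0,.01,.01).ravel(); print("bar",vx,vy,x0,y0,q[:,1].min(),q[:,1].max())
gold=(hsv[:,1]>110)&(hsv[:,0]>17)&(hsv[:,0]<32)&near
for a,b in((.145,.16),(.16,.167),(.167,.18),(.18,.2)):
    k=gold&(P[:,2]>a)&(P[:,2]<b)
    if k.sum()>5: rect(k,f"gold{a}")
jaw=near&(hsv[:,1]<110)&(hsv[:,2]>110)
for a,b in((.08,.1),(.10,.12),(.12,.13),(.132,.15),(.15,.165)):
    k=jaw&(P[:,2]>a)&(P[:,2]<b)&(P[:,1]>-.16)
    if k.sum()>5: rect(k,f"jaw{a}")
rect(box(.65,.8,.02,.12,.05,.062),"spare");rect(box(.68,.78,-.15,0,.06,.14),"bottle");rect(box(.32,.45,0,.1,.02,.06),"block")
E
python3 fit.py
```

```text
mount 1793 [ 561.3 -117.9] [140.4 223.6] 72.5 z [0.0185 0.0228 0.0288]
tray 814 [ 509.  -427.4] [116.5 133.5] 87.3 z [0.0157 0.0193 0.0227]
bar 2558 [513.6 253.6] [363.4  19.9] 83.6 z [0.1614 0.1707 0.1743]
bar 0.11342615 0.9935464 0.5212742 0.29671472 0.07300368628922516 0.4340012545186458
gold0.145 22 [ 535.5 -188.8] [21.6 14.6] 67.6 z [0.1458 0.1509 0.1575]
gold0.16 11 [ 553.3 -145.9] [116.7  17.2] 68.0 z [0.1624 0.1652 0.1659]
gold0.167 413 [ 554.3 -145.2] [125.3  25.3] 68.9 z [0.1686 0.1722 0.1756]
gold0.18 70 [568.1 -94.8] [20.3 13. ] 61.0 z [0.1805 0.1889 0.1974]
jaw0.08 372 [592.3 -97.8] [ 58.5 205.3] 80.7 z [0.0812 0.092  0.0993]
jaw0.1 832 [568.9 -92.3] [ 43.6 152.6] 72.2 z [0.1016 0.1125 0.1192]
jaw0.12 449 [567.9 -92.4] [ 42.3 109.7] 71.6 z [0.1205 0.125  0.1294]
jaw0.132 337 [569.1 -94.1] [41.4 57.5] 69.9 z [0.1325 0.1359 0.1392]
spare 111 [721.7  66.8] [39.  38.4] 11.7 z [0.0502 0.0545 0.0588]
bottle 1167 [725.5 -94.4] [65.6 58.7] 57.2 z [0.0639 0.0912 0.1297]
block 838 [395.8  61. ] [84.6 96.5] 85.2 z [0.0223 0.0296 0.0517]
```

```bash
cat >> h.py <<'E'
MC=np.array([.5685,-.093]); MY=-18.; HY=MC-0.1*np.array([-np.sin(np.radians(MY)),np.cos(np.radians(MY))])
def down(yaw): return [180,0,yaw]
def ks(ang,rad,off):   # point beside the keeper arm: rad along it, off to its clockwise side
    a=np.radians(MY+90)+ang; return HY+rad*np.array([np.cos(a),np.sin(a)])+off*np.array([np.sin(a),-np.cos(a)])
def status(*a): print(*a,np.round(r.read_position(),4),"F",np.round(r.read_wrist_force(),1),"gap",round(r.read_finger_gap(),4),"t",round(r.read_time_s(),1))
E
python3 - <<'E'
from h import *
f=np.load("scene0.npz");p=pts(f["d"],f["K"],f["W"]).reshape(-1,3)
f=np.load("side0.npz");p=np.vstack([p,pts(f["d"],f["K"],f["W"]).reshape(-1,3)])
k=(np.hypot(p[:,0]-MC[0],p[:,1]-MC[1])<.02)&(p[:,2]>.14)
print(np.histogram(p[k,2],np.arange(.14,.27,.01)))
q=p[k&(p[:,2]>.18)&(p[:,2]<.23)];print(np.median(q,0),np.ptp(q,0))
print(r.read_orientation())
r.movel([.55,0,.28]); r.close_gripper()
s=ks(0,.055,.035)
r.move_pose([*s,.26],down(MY)); 
r.movel([*s,.152],f_stop=5); status("down")
E
```

```text
(array([ 6,  0, 21, 59, 44, 38, 29, 29,  4,  0,  0,  0]), array([0.14, 0.15, 0.16, 0.17, 0.18, 0.19, 0.2 , 0.21, 0.22, 0.23, 0.24,
       0.25, 0.26]))
[ 0.56883224 -0.09305724  0.19678512] [0.01786717 0.0202902  0.04123685]
[-1.79910322e+02 -1.20606850e-02  9.00015320e+01]
down [ 0.5886 -0.1468  0.153 ] F [-0.6 -0.1 -0.2] gap -0.0001 t 3.9
```

Run:
```python
from h import *
for a in np.arange(.15,1.8,.2):
    s=ks(a,.055,.019)
    hit=r.movel([*s,.152],down(MY+np.degrees(a)),vel=.08,f_stop=8)
    status(round(a,2),hit)
    if hit: break
im,d,K,W=cam("side"); cv2.imwrite("pics/k1.png",cv2.resize(im[140:290,200:460],(780,450)))
```

```text
0.15 False [ 0.5663 -0.1373  0.1532] F [-0.3 -0.3 -0.2] gap 0.0004 t 4.4
0.35 False [ 0.5553 -0.1328  0.1523] F [-0.6 -0.5 -0. ] gap -0.0 t 4.7
0.55 False [ 0.5439 -0.1305  0.1522] F [ 0.9  0.1 -0.3] gap 0.0003 t 5.1
0.75 False [ 0.5322 -0.1305  0.1521] F [0.6 0.5 0.2] gap -0.0 t 5.4
0.95 False [ 0.5208 -0.1327  0.1521] F [ 0.4  0.4 -0.3] gap 0.0001 t 5.8
1.15 False [ 0.5101 -0.1372  0.1521] F [ 0.8 -0.3  0.2] gap 0.0005 t 6.1
1.35 False [ 0.5005 -0.1437  0.1521] F [0.8 0.9 1. ] gap -0.0003 t 6.5
1.55 False [ 0.4924 -0.1519  0.1521] F [-0.8  0.7 -0.4] gap 0.0 t 6.8
1.75 False [ 0.486  -0.1617  0.152 ] F [ 0.8 -0.2 -0. ] gap -0.0001 t 7.2
```

View pics/k1.png

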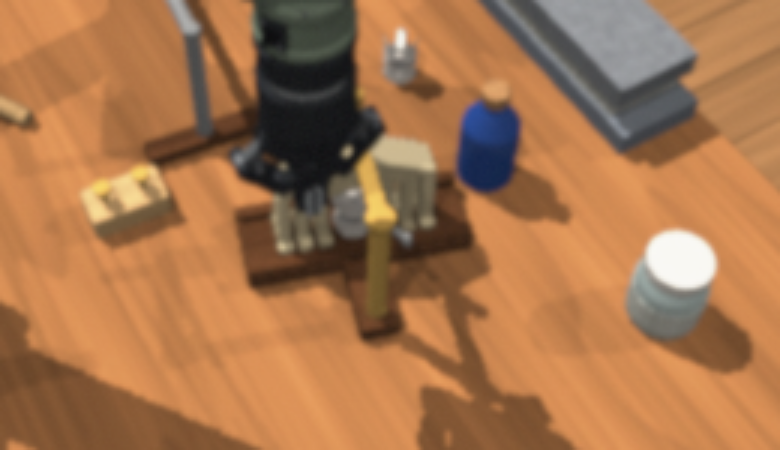

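Run:
```python
from h import *
im,d,K,W=cam("side"); Wi=np.linalg.inv(W)
def pj(p):
    c=Wi@np.array([*p,1]); u=K@c[:3]/c[2]; return ((u[:2]-[200,140])*3).round(0)
print("tcp",pj(r.read_position()),"knob",pj([*MC,.195]),"hinge",pj([*HY,.172]), "open knob",pj([*ks(1.75,.1,0),.195]),"arm55",pj([*ks(0,.055,0),.172]))
im2,_,_,_=cam("scene")
cv2.imwrite("pics/k2.png",np.hstack([cv2.resize(im2[120:300,220:420],(400,360)),cv2.resize(im[150:240,270:370],(400,360))]))
```

```text
tcp [311. 230.] knob [354. 107.] hinge [379. 214.] open knob [266. 236.] arm55 [365. 163.]
```

View pics/k2.png

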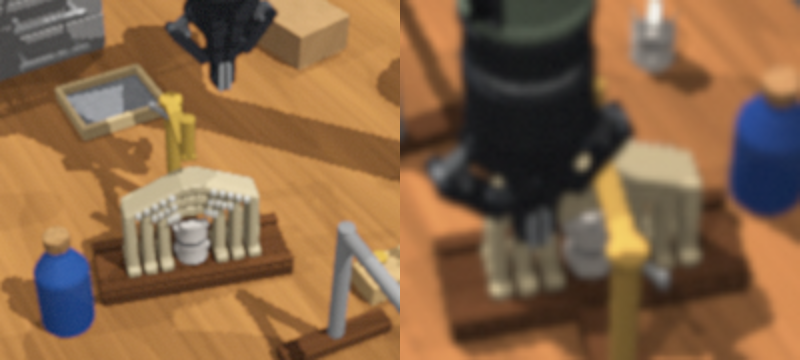

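Run:
```python
from h import *
t=np.array(r.read_position())
for n in("scene","side"):
    im,d,K,W=cam(n);p=pts(d,K,W).reshape(-1,3)
    k=(np.hypot(p[:,0]-t[0],p[:,1]-t[1])<.035)&(p[:,2]>.1)&(p[:,2]<.21)
    print(n,t,k.sum(),np.histogram(p[k,2],np.arange(.1,.211,.01))[0]); q=p[k&(p[:,2]<.185)];print(q.min(0).round(4),q.max(0).round(4),np.median(q,0).round(4))
print(r.read_orientation(), r.read_joints())
```

```text
scene [ 0.48595782 -0.16155866  0.15201702] 93 [ 0  0  0  0  0  0  0  0  5 40 48]Traceback (most recent call last):
  File "<stdin>", line 6, in <module>
    return umr_minimum(a, axis, None, out, keepdims, initial, where)
ValueError: zero-size array to reduction operation minimum which has no identity
```

Run:
```python
from h import *
t=np.array(r.read_position());print(t)
for n in("scene","side"):
    im,d,K,W=cam(n);Wi=np.linalg.inv(W)
    for z in(.152,.17,.188):
        c=Wi@np.array([t[0],t[1],z,1]); u=K@c[:3]/c[2]; print(n,z,u[:2].round(1), "depth exp",c[2].round(3),"read",d[int(u[1]),int(u[0])].round(3), im[int(u[1]),int(u[0])])
    p=pts(d,K,W).reshape(-1,3);k=(np.hypot(p[:,0]-t[0],p[:,1]-t[1])<.06)&(p[:,2]>.13)&(p[:,2]<.215)
    print(np.histogram(p[k,2],np.arange(.13,.22,.01))[0],p[k].mean(0))
```

```text
[ 0.485922   -0.1615892   0.15203142]
scene 0.152 [330.1 174.9] depth exp 1.099 read 1.356 [ 52  90 133]
scene 0.17 [330.  168.6] depth exp 1.087 read 1.381 [ 57 106 156]
scene 0.188 [330.  162.1] depth exp 1.076 read 1.061 [85 83 79]
[ 1  0  0 10 47  6 36 51] [ 0.50571516 -0.16102994  0.19207172]
side 0.152 [303.5 216.8] depth exp 1.044 read 1.175 [50 66 77]
side 0.17 [303.4 212.8] depth exp 1.029 read 1.003 [73 85 94]
side 0.188 [303.3 208.7] depth exp 1.015 read 0.996 [78 78 76]
[ 9 10  6 11 69  1 24 25] [ 0.51359822 -0.1776719   0.18065011]
```

Run:
```python
from h import *
r.movel([.45,-.2,.2]); r.movel([.42,-.28,.12]); r.movel([.42,-.28,.05]); print(r.movel([.42,-.28,.0],vel=.02,f_stop=5)); status("touch")
im,d,K,W=cam("side"); cv2.imwrite("pics/t.png",cv2.resize(im[200:330,200:400],(800,520)))
r.movel([.42,-.28,.15])
```

```text
False
touch [ 4.201e-01 -2.801e-01  1.000e-04] F [ 0.1 -0.   0.4] gap 0.0002 t 12.3
```

View pics/t.png

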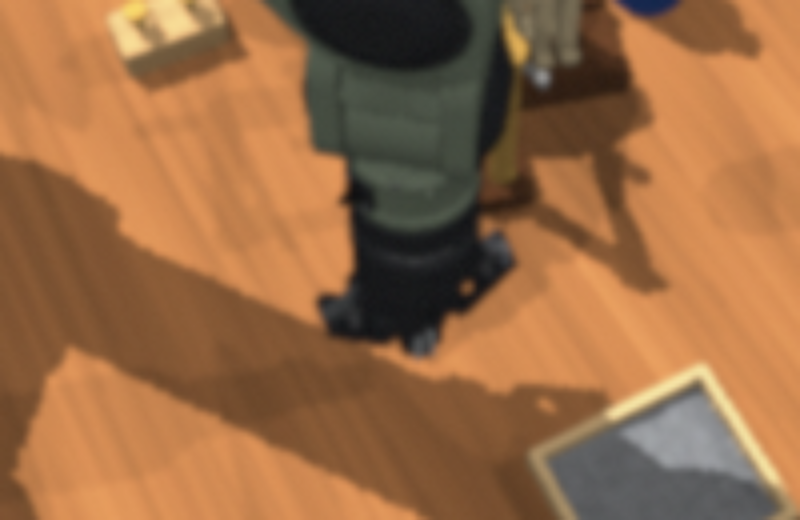

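Commanded z = 0 gives no contact, and the fingertips (420,345) visibly hover. I'll lower further to find the true tip offset.

Run:
```python
from h import *
r.movel([.42,-.28,.0]); print(r.movel([.42,-.28,-.05],vel=.02,f_stop=4)); status("touch")
r.movel([.42,-.28,.15])
im,d,K,W=cam("side"); p=pts(d,K,W)
t=r.read_position()
for n in("scene","side"):
    im,d,K,W=cam(n);p=pts(d,K,W).reshape(-1,3)
    k=(np.hypot(p[:,0]-t[0],p[:,1]-t[1])<.08)&(p[:,2]>.12)&(p[:,2]<.23)
    print(n,np.histogram(p[k,2],np.arange(.12,.231,.01))[0])
    for a,b in((.15,.185),(.185,.2)):
        q=p[k&(p[:,2]>a)&(p[:,2]<b)]
        if len(q): print(len(q),np.median(q,0).round(4))
```

```text
True
touch [ 0.42   -0.28   -0.0343] F [-1.   0.3  5.5] gap -0.0001 t 16.2
scene [ 0  0  0  0  0  0 12 38 48 40 51]
3 [ 0.4192 -0.2718  0.184 ]
47 [ 0.4251 -0.2694  0.1931]
side [ 0  0  0  0  0  0  5 23 27 18 27]
28 [ 0.4158 -0.2888  0.1945]
```

The real fingertips are about 34 mm above the reported TCP. Both the table touch and the depth at the fingers show it, so I'll put that into the helper and repeat the keeper swing.

```bash
cat >> h.py <<'E'
ZO=.0337
def L(xy,z,yaw=None,**k): return r.movel([xy[0],xy[1],z-ZO],None if yaw is None else down(yaw),**k)  # z = true tip height
def J(xy,z,yaw): r.move_pose([xy[0],xy[1],z-ZO],down(yaw))
def gold(n="scene"):
    im,d,K,W=cam(n);p=pts(d,K,W);h=cv2.cvtColor(im,cv2.COLOR_BGR2HSV)
    k=(h[...,1]>110)&(h[...,0]>17)&(h[...,0]<32)&(p[...,2]>.176)&(p[...,2]<.23)&(np.hypot(p[...,0]-HY[0],p[...,1]-HY[1])<.14)
    q=p[k]; c=np.median(q,0) if len(q) else None
    if c is not None: print(n,"knob",c.round(4),len(q),"angle",round(float(np.arctan2(c[1]-HY[1],c[0]-HY[0])-np.radians(MY+90)),3))
E
python3 - <<'E'
from h import *
r.movel([.42,-.28,.24])
s=ks(0,.055,.035); J(s,.26,MY); L(s,.152,f_stop=5); status("down")
for a in np.arange(.15,1.8,.2):
    hit=L(ks(a,.055,.019),.152,MY+np.degrees(a),vel=.08,f_stop=8)
    status(round(a,2),hit)
    if hit: break
gold("scene");gold("side")
L(np.array(r.read_position())[:2],.27); gold("scene");gold("side")
E
```

```text
down [ 0.5885 -0.147   0.1192] F [ 0.4 -0.4 -0.3] gap -0.0003 t 21.2
0.15 False [ 0.5664 -0.1373  0.1195] F [1.  0.6 0.1] gap -0.0002 t 21.7
0.35 False [ 0.5552 -0.1327  0.1186] F [ 0.2  0.1 -0.7] gap -0.0 t 22.0
0.55 False [ 0.5436 -0.1304  0.1184] F [ 0.7 -0.1 -0.2] gap -0.0002 t 22.4
0.75 False [ 0.532  -0.1304  0.1184] F [ 0.6 -0.1 -0.8] gap 0.0 t 22.7
0.95 False [ 0.5207 -0.1327  0.1184] F [ 0.2  0.1 -0.4] gap 0.0001 t 23.1
1.15 False [ 0.5101 -0.1372  0.1184] F [-0.   0.3  0.2] gap 0.0 t 23.4
1.35 False [ 0.5005 -0.1437  0.1184] F [ 0.7  0.1 -0. ] gap 0.0 t 23.8
1.55 False [ 0.4924 -0.152   0.1184] F [ 0.  -0.6  0.3] gap -0.0001 t 24.1
1.75 False [ 0.486  -0.1617  0.1184] F [-1.1  0.1  0.2] gap -0.0003 t 24.5
scene knob [ 0.4668 -0.1516  0.1974] 28 angle 1.409
side knob [ 0.436  -0.1824  0.2059] 97 angle 1.829
scene knob [ 0.442  -0.1692  0.1994] 107 angle 1.69
side knob [ 0.4365 -0.1826  0.2025] 98 angle 1.831
```

```bash
cat >> h.py <<'E'
BM=np.array([.5164,.2535]);BY=-6.5;BD=np.array([.1134,.9935])
def take(chin,dz=.006):
    r.open(); J(MC,chin+.08,MY); hit=L(MC,chin-dz,vel=.1,f_stop=6); status("at",hit)
    r.close_gripper(); status("gripped"); L(MC,chin+.02,vel=.08); L(MC,.31,vel=.2); status("lifted")
def hang(off,dz=.006):
    p=BM+off*BD
    L(p,.31,BY,vel=.25); L(p,.195-dz,vel=.15); hit=L(p,.174-dz,vel=.03,f_stop=2.5); status("hang",hit)
def look(n,tag,c=None):
    im,d,K,W=cam(n)
    if c: im=im[c[1]:c[3],c[0]:c[2]]
    s=min(800/im.shape[1],600/im.shape[0]); cv2.imwrite(f"pics/{tag}.png",cv2.resize(im,None,fx=s,fy=s))
E
python3 - <<'E'
from h import *
take(.132); hang(.095); look("scene","h2",(340,160,620,400))
E
```

```text
at False [ 0.569  -0.0932  0.0929] F [ 0.3 -0.4 -0.1] gap 0.0855 t 31.0
gripped [ 0.5688 -0.0932  0.0929] F [-0.2  1.2  5.1] gap 0.0321 t 31.6
lifted [ 0.5677 -0.0928  0.2748] F [ 0.7 -0.8 -1.9] gap 0.0327 t 33.0
hang True [0.5272 0.3479 0.1397] F [ 0.  -0.8  3.8] gap 0.0321 t 36.4
```

View pics/h2.png

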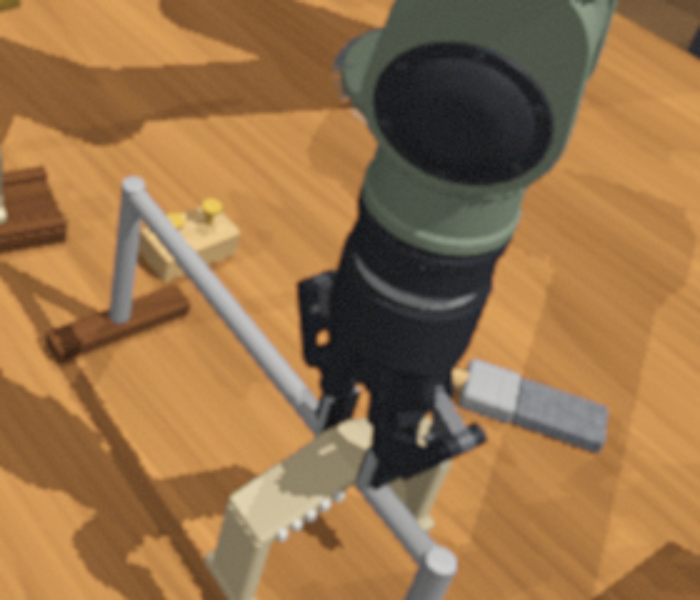

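The picture shows the jaw astride the bar at about (350,440), still gripped, resting at the expected height. I'll release it and take jaw_3.

```bash
cat >> h.py <<'E'
def release():
    r.open(); r.pause(.2); p=np.array(r.read_position()); r.movel([p[0],p[1],.28],vel=.15); status("released")
E
python3 - <<'E'
from h import *
release(); r.move_pose([.55,.02,.26],down(-12)); look("scene","j3",(180,140,620,400))
take(.114)
E
```

```text
released [0.526  0.3473 0.279 ] F [-0.8 -0.1  0.1] gap 0.0854 t 38.3
at False [ 0.5691 -0.093   0.075 ] F [0.5 0.4 0.4] gap 0.0855 t 41.5
gripped [ 0.5687 -0.0933  0.0748] F [-1.1 -0.3  4.1] gap 0.0263 t 42.0
lifted [ 0.5678 -0.0928  0.2749] F [ 0.2  0.6 -1.4] gap 0.0261 t 43.6
```

View pics/j3.png

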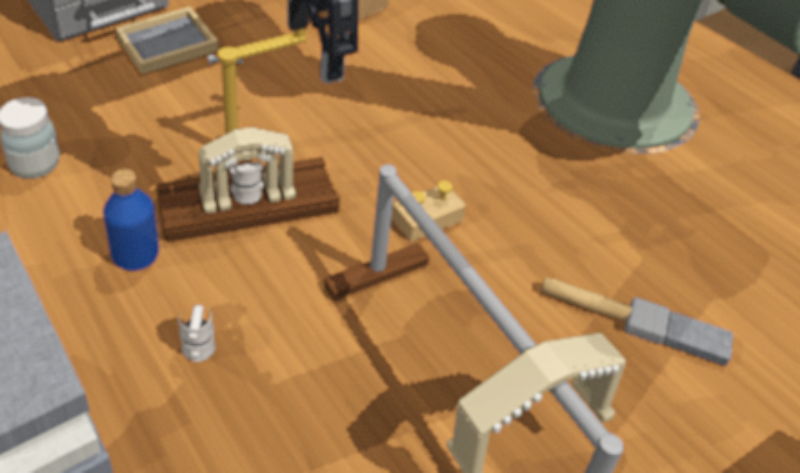

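Jaw_2 hangs level on the bar at (545,375), two jaws remain on the mount at (247,165), and the keeper is open. Jaw_3 is gripped (gap 26 mm, as expected).

Run:
```python
from h import *
hang(0); release(); r.move_pose([.55,.02,.26],down(-12)); look("scene","j4",(180,140,620,400))
take(.096)
```

```text
hang True [0.5164 0.2535 0.1394] F [-0.9 -0.4  5.1] gap 0.0264 t 46.6
released [0.5153 0.2531 0.279 ] F [ 0.2 -0.  -0.3] gap 0.0853 t 48.5
at False [ 0.5691 -0.0931  0.057 ] F [ 0.7 -0.3  0.5] gap 0.0856 t 51.4
gripped [ 0.5686 -0.0933  0.0566] F [-2.  -1.5  3.9] gap 0.0205 t 52.0
lifted [ 0.5678 -0.0928  0.2749] F [-0.7  0.3 -1.1] gap 0.0203 t 53.6
```

View pics/j4.png

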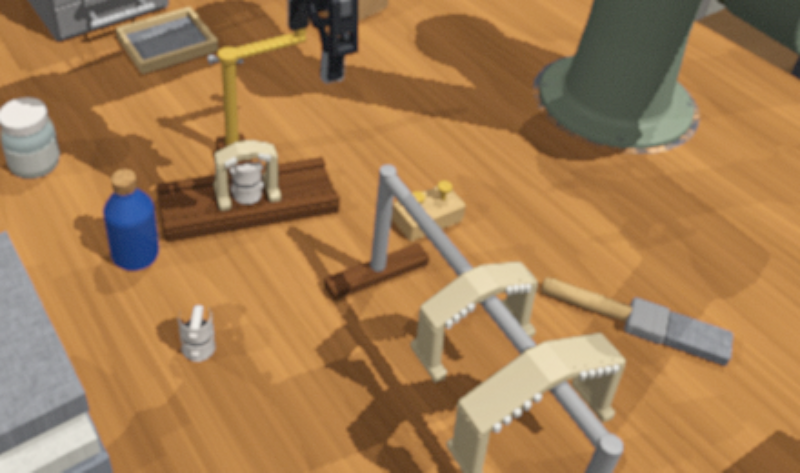

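Two jaws hang at (490,295) and (545,375); the last one, now gripped (gap 20 mm), goes to the near end of the bar. Then the vertebra, with fresh fixes for the vertebra and the tray.

```bash
cat >> h.py <<'E'
def cloud2():
    P=[];C=[]
    for n in("scene","side"):
        im,d,K,W=cam(n);P.append(pts(d,K,W).reshape(-1,3));C.append(im.reshape(-1,3))
    return np.vstack(P),np.vstack(C)
def tray(P):
    k=(P[:,0]>.35)&(P[:,0]<.65)&(P[:,1]>-.53)&(P[:,1]<-.3)&(P[:,2]>.0145)&(P[:,2]<.025)
    q=(P[k][:,:2]*1000).astype(np.float32)
    c,s,a=cv2.minAreaRect(q);print("tray",k.sum(),np.round(c,1),np.round(s,1),round(a,1)); return np.array(c)/1000
E
python3 - <<'E'
from h import *
hang(-.095); release(); r.move_pose([.46,.05,.26],down(-12))
P,C=cloud2(); tray(P)
k=(np.hypot(P[:,0]-MC[0],P[:,1]-MC[1])<.045)&(P[:,2]>.06)
q=P[k];c,s,a=cv2.minAreaRect((q[:,:2]*1000).astype(np.float32));print("vert",k.sum(),np.round(c,1),np.round(s,1),q[:,2].max())
look("scene","v",(180,120,620,400))
E
```

```text
hang True [0.5056 0.1591 0.1391] F [ 0.2 -0.   4.6] gap 0.0202 t 56.3
released [0.5044 0.1589 0.2791] F [-0.1 -0.5  0. ] gap 0.0855 t 58.3
tray 788 [ 501.  -472.3] [115.8 132.5] 86.6
vert 226 [567.9 -94.7] [38.  36.9] 0.08011368606122615
```

View pics/v.png

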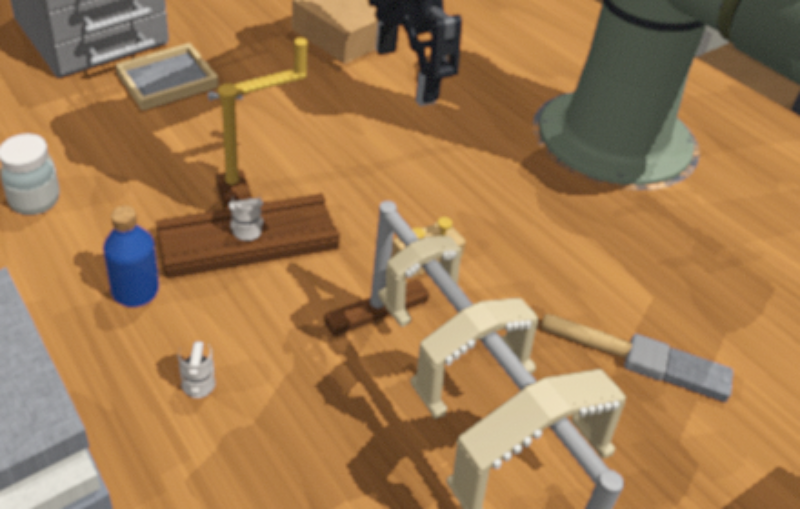

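All three jaws hang on the bar at (425,255), (480,330) and (545,410). The keeper is open and the vertebra stands alone at (247,217). The tray has been knocked to about (0.501, -0.472). Now gripping the vertebra.

Run:
```python
from h import *
V=np.array([.5682,-.0938])
J(V,.16,MY); hit=L(V,.042,vel=.1,f_stop=6); status("at",hit); r.close_gripper(); status("grip")
L(V,.07,vel=.08); L(V,.27,vel=.2); status("up")
P,C=cloud2(); t=tray(P)
for z in(.05,.1,.2):
    k=(P[:,2]>z)&(P[:,2]<z+.1)&(P[:,1]<-.42)&(P[:,0]>.3)&(P[:,0]<.75)
    print(z,k.sum(),P[k].max(0).round(3) if k.any() else'',P[k].min(0).round(3) if k.any() else'')
```

```text
at False [ 0.5688 -0.094   0.009 ] F [ 0.1 -0.4  0. ] gap 0.0854 t 61.2
grip [ 0.5687 -0.094   0.0088] F [-1.  -1.2  4. ] gap 0.0355 t 61.7
up [ 0.5674 -0.0936  0.235 ] F [-0.6  0.3 -1.1] gap 0.0356 t 63.4
tray 775 [ 501.  -471.3] [117.5 132.8] 86.8
0.05 6019 [ 0.749 -0.511  0.15 ] [ 0.3   -2.122  0.05 ]
0.1 12772 [ 0.654 -0.511  0.2  ] [ 0.3   -1.703  0.1  ]
0.2 6072 [ 0.654 -0.565  0.287] [ 0.3   -1.596  0.2  ]
```

Run:
```python
from h import *
P,C=cloud2()
k=(P[:,2]>.035)&(P[:,2]<.3)&(P[:,1]<-.42)&(P[:,1]>-.66)&(P[:,0]>.3)&(P[:,0]<.75)
H,_,_=np.histogram2d(P[k,0],P[k,1],[np.arange(.3,.76,.05),np.arange(-.66,-.41,.02)]);print(H.astype(int))
```

```text
[[  0   0   0   0   0   0   0   0   0   0   0   0]
 [  0   0   0   0   0   0   0   0   0   0   0   0]
 [  0  27  60  78  24   0   0   0   0   0   0   0]
 [271 426 497 507 703 423  48   5   0   0   0   0]
 [362 351 341 338 532 488 441 113   0   0   0   0]
 [351 343 328 322 535 514 472 114   0   0   0   0]
 [343 328 319 304 652 577  35  12   0   0   0   0]
 [ 73  78  90  87  49   0   0   0   0   0   0   0]
 [  0   0   0   0   0   0   0   0   0   0   0   0]]
```

Run:
```python
from h import *
T=np.array([.501,-.450])
L([.53,-.30],.27,40,vel=.2); L(T,.2,87,vel=.2); L(T,.05,vel=.12); hit=L(T,.024,vel=.03,f_stop=2.5); status("place",hit)
r.open(); r.pause(.2); L(T,.2,vel=.12); L([.45,-.32],.27,vel=.2); status("clear")
P,C=cloud2(); tray(P)
k=(np.hypot(P[:,0]-T[0],P[:,1]-T[1])<.05)&(P[:,2]>.045)&(P[:,1]>-.495)
q=P[k];c,s,a=cv2.minAreaRect((q[:,:2]*1000).astype(np.float32));print("vert",k.sum(),np.round(c,1),np.round(s,1),q[:,2].max())
gold("scene");gold("side"); look("side","tr",(180,120,460,330))
```

```text
Traceback (most recent call last):
  File "h.py", line 23, in L
    def L(xy,z,yaw=None,**k): return r.movel([xy[0],xy[1],z-ZO],None if yaw is None else down(yaw),**k)  # z = true tip height
                                     ~~~~~~~^^^^^^^^^^^^^^^^^^^^^^^^^^^^^^^^^^^^^^^^^^^^^^^^^^^^^^^^^^^
rig.Unreachable: the arm cannot follow that straight line within its joint ranges
```

Run:
```python
from h import *
status("now"); print(np.round(r.read_joints(),1))
for y in(-93,-60,-30,-3,40,87):
    for p in([.53,-.30,.236],[.501,-.45,.166],[.501,-.45,-.01]):
        q=r.inverse_kinematics(p,down(y)); print(y,p,None if q is None else np.round(q,1))
```

```text
now [ 0.5676 -0.0936  0.2351] F [-0.6  0.  -1.2] gap 0.0357 t 63.6
[ -16.7   20.3   -3.1   66.8    0.  -178.7]
-93 [0.53, -0.3, 0.236] [ -36.5   23.9    2.5   68.6    0.  -123.5]
-93 [0.501, -0.45, 0.166] [ -48.2   33.1    7.2   64.1    0.  -135.2]
-93 [0.501, -0.45, -0.01] [ -48.2   41.9   -4.3   43.8    0.  -135.2]
-60 [0.53, -0.3, 0.236] [ -36.5   23.9    2.5   68.6    0.  -156.5]
-60 [0.501, -0.45, 0.166] [ -48.2   33.1    7.2   64.1    0.  -168.2]
-60 [0.501, -0.45, -0.01] [ -48.2   41.9   -4.3   43.8    0.  -168.2]
-30 [0.53, -0.3, 0.236] [-36.5  23.9   2.5  68.6   0.  173.5]
-30 [0.501, -0.45, 0.166] [-48.2  33.1   7.2  64.1   0.  161.8]
-30 [0.501, -0.45, -0.01] [-48.2  41.9  -4.3  43.8   0.  161.8]
-3 [0.53, -0.3, 0.236] [-36.5  23.9   2.5  68.6   0.  146.5]
-3 [0.501, -0.45, 0.166] [-48.2  33.1   7.2  64.1   0.  134.8]
-3 [0.501, -0.45, -0.01] [-48.2  41.9  -4.3  43.8   0.  134.8]
40 [0.53, -0.3, 0.236] [-36.5  23.9   2.5  68.6   0.  103.5]
40 [0.501, -0.45, 0.166] [-48.2  33.1   7.2  64.1   0.   91.8]
40 [0.501, -0.45, -0.01] [-48.2  41.9  -4.3  43.8   0.   91.8]
87 [0.53, -0.3, 0.236] [-36.5  23.9   2.5  68.6   0.   56.5]
87 [0.501, -0.45, 0.166] [-48.2  33.1   7.2  64.1   0.   44.8]
87 [0.501, -0.45, -0.01] [-48.2  41.9  -4.3  43.8   0.   44.8]
```

Yaw -93 is the same grasp line and stays within joint 6's range.

Run:
```python
from h import *
T=np.array([.501,-.450])
L([.53,-.30],.27,-60,vel=.2); L(T,.2,-93,vel=.2); L(T,.05,vel=.12); hit=L(T,.024,vel=.03,f_stop=2.5); status("place",hit)
r.open(); r.pause(.2); L(T,.2,vel=.12); L([.45,-.32],.27,vel=.2); status("clear")
P,C=cloud2(); tray(P)
k=(np.hypot(P[:,0]-T[0],P[:,1]-T[1])<.05)&(P[:,2]>.045)&(P[:,1]>-.495)
q=P[k];c,s,a=cv2.minAreaRect((q[:,:2]*1000).astype(np.float32));print("vert",k.sum(),np.round(c,1),np.round(s,1),q[:,2].max())
gold("scene");gold("side"); look("scene","tr",(180,100,460,310))
```

```text
place True [ 0.5008 -0.4497 -0.0051] F [-0.8 -0.1  5. ] gap 0.0357 t 67.8
clear [ 0.4502 -0.3206  0.2358] F [0.3 0.7 0.1] gap 0.0851 t 71.1
tray 826 [ 500.9 -471.8] [116.  132.8] 87.2
vert 208 [ 502.  -447.8] [41.2 35.5] 0.06624182131639056
scene knob [ 0.4418 -0.17    0.2001] 103 angle 1.698
side knob [ 0.4353 -0.1823  0.2096] 80 angle 1.828
```

View pics/tr.png

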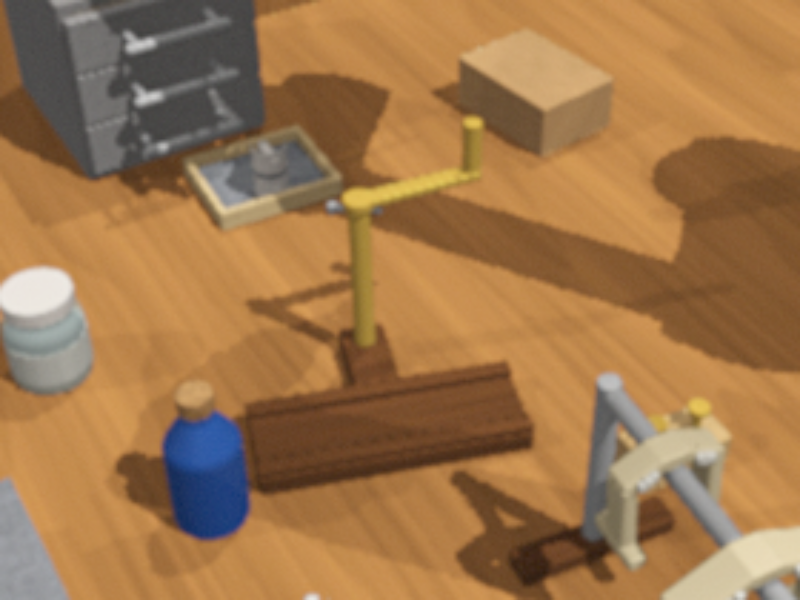

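The vertebra stands upright in the tray at (268,165), the mount is empty, the bystanders are untouched and the keeper is open. Now I'll shut the keeper, pushing from its other side.

Run:
```python
from h import *
r.close_gripper()
s=ks(1.75,.055,-.04); J(s,.27,MY-180+100); print(L(s,.152,vel=.12,f_stop=5)); status("down")
for a in np.arange(1.6,-.05,-.2):
    hit=L(ks(a,.055,-.019),.152,MY-180+np.degrees(a),vel=.08,f_stop=8)
    if hit: status(round(a,2),"hit"); break
hit=L(ks(-.02,.055,-.019),.152,vel=.05,f_stop=5); status("end",hit)
L(ks(0.2,.055,-.03),.152,vel=.08)
p=np.array(r.read_position());L(p[:2],.27); r.move_pose([.42,-.2,.3],down(MY-90))
gold("scene");gold("side"); look("scene","end",(180,100,620,400)); status("fin")
```

```text
False
down [ 0.4782 -0.2209  0.119 ] F [-0.4 -0.3 -0.3] gap 0.0002 t 73.8
0.0 hit [ 0.535  -0.1295  0.1175] F [ 0.7  0.1 -0.7] gap -0.0002 t 77.0
end False [ 0.5349 -0.1294  0.1175] F [-5.  -0.3  1.3] gap 0.0001 t 77.3
scene knob [ 0.5716 -0.088   0.2016] 135 angle -0.014
side knob [ 0.5638 -0.1004  0.2068] 55 angle 0.024
fin [ 0.42   -0.1998  0.2998] F [0.3 0.6 0.6] gap -0.0003 t 80.4
```

View pics/end.png

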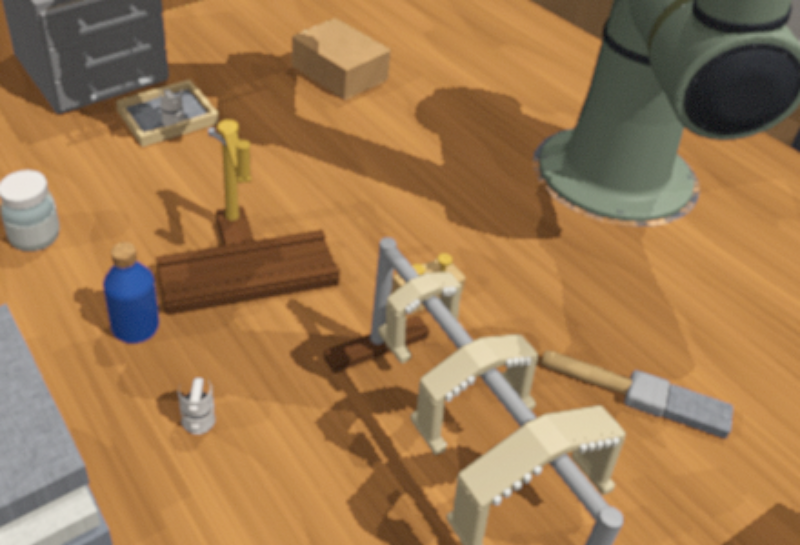

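The picture shows the keeper shut over the empty mount (235,150), three jaws astride the bar, the vertebra in the tray (170,105) and the bystanders where they were.

```bash
python3 -c "
from rig import r
print(r.sign_off())"
```

```text
the job is handed in; nothing more can be done
None
```

The job is done and handed in at about 80 s: the keeper was snapped open, the three jaws present (2, 3, 4; jaw_1 was absent) were hung on the bar in order, the vertebra put upright in the tray (which had been knocked aside), and the keeper swung shut, with the bystanders untouched; the first keeper swing passed over it because the fingertips sit about 34 mm above the reported TCP, so I corrected for that and repeated it.

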